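# Swap the jar and fold up the gift carton

### The job

The wrong one of the two seasonings, the spice jar and the grinder, stands in the opened gift carton: swap them, so that each ends upright in the middle of where the other stood, on the carton's floor or on the cork coaster. Then fold up the carton's left and right walls until they stand upright, and after those the front wall, whose ears lap round them from outside. Leave the tumbler, the tin and the honey jar where they are.

Things in the scene. Friction and masses are not known exactly. Their poses are not given: they have to be found in the camera images.
- carton: brown cardboard gift carton, white inside, stuck down. Origin: underside of its floor's middle; x from front to back wall, y to its left. Floor 100 (x) by 110 (y) mm, 6 thick. Back wall at x = +50 mm fixed upright, top at z = 59. Left, right, front walls: flaps 55 mm high, 4 thick, hinged on the floor's edges at z = 4 mm; they stay at any angle
- carton_floor (a point): centre of the carton's floor, on its upper side
- wall_left (a joint): angle of the left wall, rad: 0 lies flat outward (towards the carton's +y), 1.57 upright; stop at 1.585. Hinge along the carton's x axis at y = +55 mm, z = 4 mm. The wall is 94 mm long.
- wall_left_edge (a point): middle of the left wall's free edge (half way through its thickness), 55 mm from its hinge
- wall_right (a joint): angle of the right wall, rad: 0 lies flat outward (towards the carton's -y), 1.57 upright; stop at 1.585. Hinge along the carton's x axis at y = -55 mm, z = 4 mm. The wall is 94 mm long.
- wall_right_edge (a point): middle of the right wall's free edge, 55 mm from its hinge
- wall_front (a joint): angle of the front wall, rad: 0 lies flat outward (towards the carton's -x, the robot), 1.57 upright; stop at 1.585. Hinge along the carton's y axis at x = -50 mm, z = 4 mm. The wall is 123 mm long; at both ends it carries an ear 32 mm long (10 to 42 mm from the hinge) that stands 20 mm off its inner face.
- wall_front_edge (a point): middle of the front wall's free edge, 55 mm from its hinge
- spice_jar: spice jar (not those at the back wall), clear with a label and a pale cap, round, 44 mm across, 109 mm high, about 0.11 kg; origin at the centre of its underside, z axis up. It stands in the carton or on the coaster.
- grinder: small salt grinder with a grey domed cap and clear body, round, 44 mm across up to 66 mm, the cap above about 34 mm across, 90 mm high, about 0.1 kg; origin at the centre of its underside, z axis up. It stands on the coaster or in the carton.
- coaster_top (a point): centre of the top of the round cork coaster, 84 mm across, 6 mm thick, stuck down
- tumbler: bystander: tall drinking glass, 69 mm across, 133 mm high; origin at the centre of its underside
- tin: bystander: low food tin, 86 mm across, 40 mm high; origin at the centre of its underside
- honey_jar: bystander: honey jar with a yellow lid (not the one at the back wall), 64 mm across, 100 mm high; origin at the centre of its underside
Things that resemble listed ones, but are neither listed nor needed, are in the scene too. What is shaped like the spice_jar but red is not meant.

How it is judged:
By the outcome, as a careful person would: the job done as asked, in the order asked, and still so for the second after the job is handed in, with the robot touching nothing.
It also fails if it takes over 72 s, if anything falls off the work surface, if the arm or the gripper's body presses on something with over 40 N, if the wrist force passes 120 N, or if a joint passes its speed limit or range.

### The arm

A 6-joint arm with a two-finger parallel gripper is mounted at the origin on a cart in front of the work surface, level with it; the furniture and walls round the work are solid. World frame = base frame: x ahead of the robot, y to its left, z up, the work surface at z = 0. Lengths are in m, angles in rad, forces in N, time in s.
With the tool pointing down it reaches from about 0.375 to 0.9 m from the base axis. Payload 3.1 kg.
Tool frame: the origin (TCP) lies at the centre of the arm's flange, where the gripper is bolted on; the fingertips stand 173 mm ahead of it and the grasp point (between the pads) lies 155 mm ahead of it; z points along the fingers, x is the direction in which the jaws open and shut, and the axes are right-handed (so a half turn about z gives the same grasp; the last joint's range is limited). The gripper opens to 85 mm and grips with 20 to 120 N. Pads are 22 mm wide; open, the fingers measure 114 mm over their backs; the gripper's body (76 mm by 85 mm) begins 54 mm behind the grasp point. The pads swing forward as they close: fully open they stand 13 mm farther back than shut.
Start: joints at [0.932, 0.527, 1.433, -0, 1.181, -0.178], TCP at [0.277, 0.56, 0.405] pointing down, gripper open.
Joint ranges: [-3.08, 3.08], [-0.75, 2.2], [0.22, 2.44], [-1.43, 4.57], [0, 2.65], [-2.85, 2.85]. Speed limits (rad/s): [2.79, 2.79, 3.14, 3.14, 3.14, 3.14].

### API

Orientations are given as a unit quaternion [x, y, z, w].
In Python, from station import manip gives the robot as it stands.
- The arm moves only by the shell command python3 -m jog 'ROWS' [OPENING] [FORCE]. ROWS is JSON, a list that holds one entry, the list of rows, each a list of 4 numbers: the shift along the world's x, y, z in mm, then the turn about the world's z in degrees. A call has exactly 8 rows; each row shifts and turns the commanded pose from where the row before left it; what a row does not reach is not made up. A row lasts 1/8 s, in which the tool goes at most 62.5 mm and 10.7 degrees, less where a joint would pass 70% of its speed; a pose out of reach is approached as far as the arm can. A call is refused whole if a number of a shift passes 62.5 or a number of a turn 10.7, either way. A call with a gripper value outside its range is refused whole. OPENING is the opening in per cent of the stroke, from 0 (shut) to 100 (fully open), set as the call begins (- or left out, the last holds). The fingers move at their own pace and stop on an object; FORCE is the grip in N (left out, the last holds). Time passes only in rows, so rows that do not move let the fingers close, or fill a call up. It gives the time, the measured TCP pose, the force and the opening at its end, in the units of the state.
- manip.sense(): the state, without advancing time (a new reading comes with each control period).
- manip.snapshot(name): name is "side" or "top" or "wrist"; returns the picture (384x512x3 uint8, red, green, blue); there is no depth.
- manip.camera_info(name): a dict with "fx", "fy", "cx", "cy" (pixels), "R" (3x3) and "t" (3): a world point X has camera coordinates R X + t. Camera axes: x right, y down, z forward; pixel columns grow to the right and rows downward; lengths in m; the calibration is good to about 2 mm. A picture is of the moment at which its call begins: read the wrist's pose just before it. camera_info takes no time and is no camera call; for the wrist camera it gives the pose at the moment of the call.
- manip.sign_off(): hands the job in, once; it reports no verdict.
The state is a dict: "t": time; "q": joint angles; "qd": joint speeds; "tau": joint torques, N m; "tcp_pos": TCP position; "tool_rot": TCP orientation; "force": force on the tool from outside, world axes, zero at the start; "ft_torque": the same for the moment, N m; "finger_gap": opening from 0.0 (shut) to 1.0 (fully open).
Only numpy, scipy, OpenCV 4.12 (cv2) and the standard library are available. Lean on these libraries where they do the work, as an engineer would, in place of code of your own. Each camera call takes 0.05 s, during which the arm holds its last target. There are 200 camera calls.

## Working session

There is one attempt and no reset: what is moved stays moved. The work goes in short steps, Python scripts to look and compute and a shell command to move; the robot and the scene stay as the last step left them, time stands still between calls to the robot, and variables do not carry over. Pictures are saved under pics/ and viewed, about 8 in all and at most 12, crops included, and the job is handed in when it is done.

```bash
ls; mkdir -p pics; python3 - <<'E'
from station import manip
import cv2,json,numpy as np
s=manip.sense();print({k:np.round(v,3).tolist() for k,v in s.items()})
ims=[]
for n in("side","top","wrist"):
    i=manip.camera_info(n);print(n,{k:np.round(v,4).tolist() for k,v in i.items()})
    im=manip.snapshot(n);cv2.imwrite(f"pics/{n}0.png",im[:,:,::-1]);
E
```

```text
pics
{'t': 0.0, 'q': [0.932, 0.528, 1.434, 0.0, 1.181, -0.178], 'qd': [-0.001, -0.002, -0.0, -0.002, -0.001, 0.0], 'tau': [-0.0, -44.236, -17.802, -0.0, 0.008, 0.0], 'tcp_pos': [0.277, 0.56, 0.404], 'tool_rot': [0.85, 0.527, -0.001, 0.0], 'force': [0.403, 0.369, 0.089], 'ft_torque': [-0.016, -0.032, 0.005], 'finger_gap': 1.004}
side {'fx': 395.4949, 'fy': 395.4949, 'cx': 255.5063, 'cy': 190.8891, 'R': [[-0.838, -0.5455, 0.0143], [-0.4558, 0.6854, -0.5678], [0.3, -0.4823, -0.823]], 't': [0.3497, 0.3464, 0.8974]}
top {'fx': 409.0913, 'fy': 409.0913, 'cx': 256.2714, 'cy': 194.3225, 'R': [[-0.0135, -0.9996, -0.0254], [-0.9816, 0.018, -0.19], [0.1903, 0.0224, -0.9815]], 't': [-0.1193, 0.522, 0.8826]}
wrist {'fx': 290.3135, 'fy': 290.3135, 'cx': 255.3975, 'cy': 191.6367, 'R': [[0.4421, 0.897, -0.0024], [0.8656, -0.4259, 0.2634], [0.2353, -0.1185, -0.9647]], 't': [-0.624, -0.0367, 0.3794]}
```

View pics/top0.png

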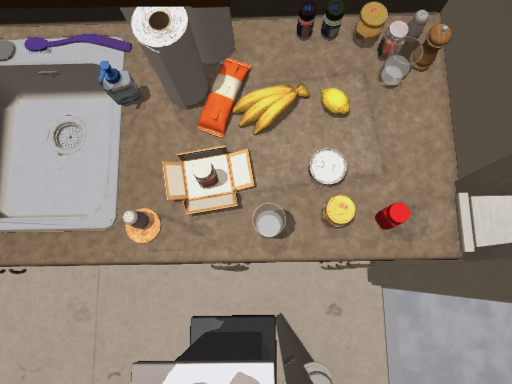

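View pics/side0.png

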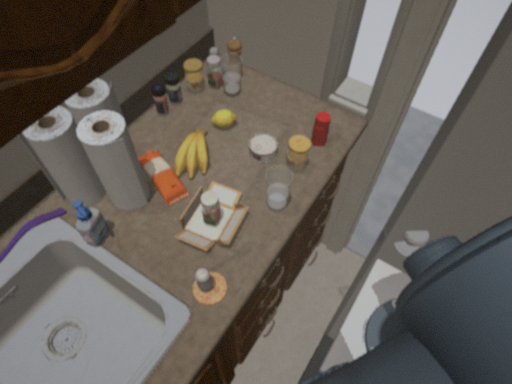

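```bash
cat > h.py <<'E'
import numpy as np,cv2
from station import manip
def ray(info,u,v,z):
    R=np.array(info["R"]);t=np.array(info["t"]);c=-R.T@t
    d=R.T@np.array([(u-info["cx"])/info["fx"],(v-info["cy"])/info["fy"],1])
    return c+d*(z-c[2])/d[2]
def proj(info,X):
    p=np.array(info["R"])@np.array(X)+info["t"]
    return np.array([info["cx"]+info["fx"]*p[0]/p[2],info["cy"]+info["fy"]*p[1]/p[2]])
def snap(n,f):
    i=manip.camera_info(n);im=manip.snapshot(n)[:,:,::-1].copy();cv2.imwrite("pics/"+f,im);np.save("pics/"+f+".npy",i,allow_pickle=True);return i,im
E
python3 - <<'E'
from h import *
i=manip.camera_info("top")
for n,u,v,z in [("coaster",143,226,.006),("grcap",130,217,.09),("jarcap",206,172,.115),("fl",210,179,.006),("tumblertop",269,214,.133),("tin",328,167,.04),("honey",341,209,.1),("backL",180,157,.059),("backR",227,148,.059),("towel",160,22,.25),("orange",215,130,.03)]:
    print(n,ray(i,u,v,z).round(3))
im=cv2.imread("pics/top0.png")[110:250,100:300]
cv2.imwrite("pics/c1.png",cv2.resize(im,None,fx=4,fy=4,interpolation=cv2.INTER_CUBIC))
E
```

```text
coaster [0.457 0.142 0.006]
grcap [0.467 0.146 0.09 ]
jarcap [ 0.558 -0.022  0.115]
fl [ 0.568 -0.016  0.006]
tumblertop [ 0.462 -0.155  0.133]
tin [ 0.583 -0.294  0.04 ]
honey [ 0.475 -0.308  0.1  ]
backL [0.609 0.047 0.059]
backR [ 0.628 -0.062  0.059]
towel [0.826 0.05  0.25 ]
orange [ 0.683 -0.03   0.03 ]
```

View pics/c1.png

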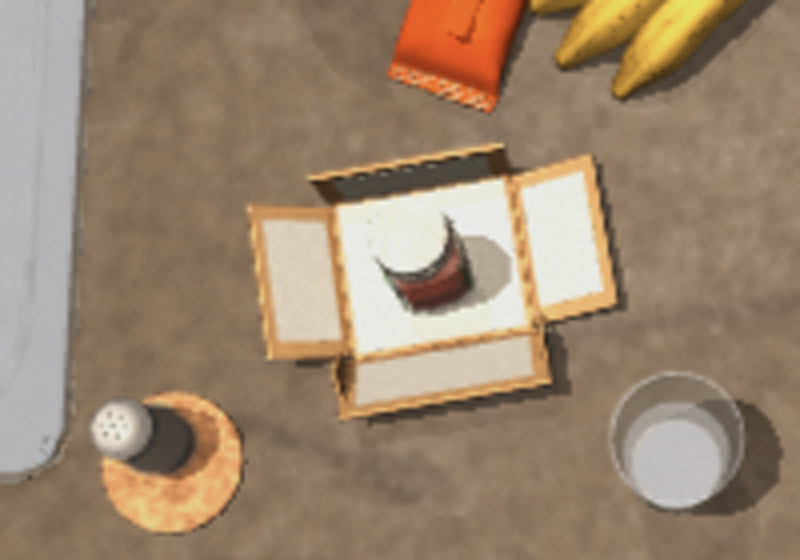

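```bash
python3 -m jog '[[[25,-50,0,4.5],[25,-58,0,4.5],[25,-58,0,4.5],[25,-58,0,4.5],[25,-58,0,4.5],[25,-58,0,4.5],[25,-58,0,4.5],[25,-50,0,4.8]]]' 100 40; python3 -m jog '[[[6,-30,0,0],[6,-30,0,0],[0,-10,0,0],[0,0,0,0],[0,0,0,0],[0,0,0,0],[0,0,0,0],[0,0,0,0]]]'
python3 -c "
from h import *
s=manip.sense();print(s['t'],s['tcp_pos'],s['q'])
snap('wrist','w1.png')"
```

```text
t: 1.15
tcp_pos: [0.4762, 0.1136, 0.4047]
tool_rot: [0.642, 0.766, 0.0, -0.0]
force: [0.9, 0.9, 0.8]
finger_gap: 1.001
t: 2.15
tcp_pos: [0.4877, 0.0461, 0.4047]
tool_rot: [0.643, 0.766, 0.0, 0.0]
force: [-1.0, -0.3, -0.1]
finger_gap: 1.003
2.15 [0.48768193 0.04610923 0.40474698] [-1.34325552e-01  3.46587243e-01  1.76398345e+00  4.91258617e-05
  1.03096512e+00 -1.87960634e+00]
```

View pics/w1.png

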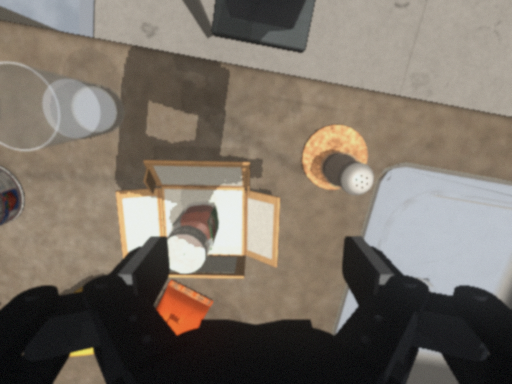

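```bash
python3 - <<'E'
from h import *
im=cv2.imread("pics/w1.png");i=np.load("pics/w1.png.npy",allow_pickle=True).item()
cv2.imwrite("pics/c2.png",cv2.resize(im[150:285,105:290],None,fx=4,fy=4,interpolation=cv2.INTER_CUBIC))
hsv=cv2.cvtColor(im,cv2.COLOR_BGR2HSV)
m=cv2.inRange(hsv,(8,110,120),(22,255,255));m[:, :295]=0;m[210:]=0
c=max(cv2.findContours(m,0,1)[0],key=cv2.contourArea)
h=cv2.convexHull(c)
P=np.array([ray(i,u,v,.006)[:2] for u,v in h[:,0]])
A=np.c_[2*P,np.ones(len(P))];s=np.linalg.lstsq(A,(P**2).sum(1),rcond=None)[0]
print("coaster",s[:2],"r",np.sqrt(s[2]+s[0]**2+s[1]**2))
E
```

```text
coaster [0.46001857 0.14247146] r 0.041346960329751485
```

View pics/c2.png

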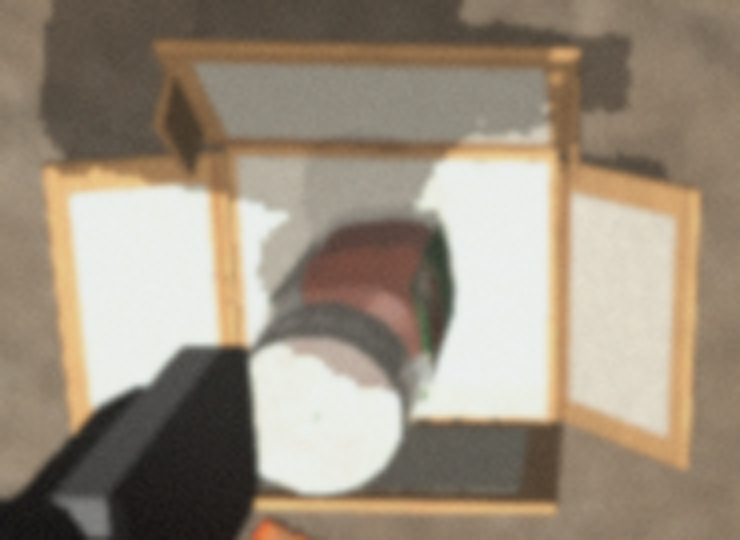

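```bash
cat > fit.py <<'E'
from h import *
from scipy.optimize import least_squares
def model(p,cl,a=(0,0,0)):
    x,y,th,L,R,F=p
    c,s=np.cos(th),np.sin(th)
    def W(X):return [x+c*X[0]-s*X[1],y+s*X[0]+c*X[1],X[2]]
    k,w=cl
    if k=="f":X=w
    if k=="L":X=(w[0],.055+w[1]*np.cos(L)-w[2]*np.sin(L),.004+w[1]*np.sin(L)+w[2]*np.cos(L))
    if k=="R":X=(w[0],-.055-w[1]*np.cos(R)+w[2]*np.sin(R),.004+w[1]*np.sin(R)+w[2]*np.cos(R))
    if k=="F":X=(-.05-w[1]*np.cos(F)+w[2]*np.sin(F),w[0],.004+w[1]*np.sin(F)+w[2]*np.cos(F))
    return W(X)
def fit(i,obs,p0):
    f=lambda p:np.concatenate([proj(i,model(p,o[0]))-o[1] for o in obs])
    r=least_squares(f,p0,loss="soft_l1");return r.x,f(r.x).reshape(-1,2)
E
python3 - <<'E'
from fit import *
i=np.load("pics/w1.png.npy",allow_pickle=True).item()
px=lambda a,b:np.array([105+(a-1.5)/4,150+(b-1.5)/4])
obs=[(("f",(-.05,.055,.006)),px(565,157)),(("f",(-.05,-.055,.006)),px(225,150)),
(("f",(.05,.055,.059)),px(556,505)),
(("F",(.0615,.055,.002)),px(580,50)),(("F",(-.0615,.055,.002)),px(153,42)),
(("L",(-.047,.055,.002)),px(700,190)),(("L",(.047,.055,.002)),px(688,467)),
(("R",(-.047,.055,.002)),px(44,170)),(("R",(.047,.055,.002)),px(72,430))]
p,r=fit(i,obs,[.57,-.016,.17,.3,.3,.5])
print(p[:2].round(4),np.degrees(p[2:]).round(1));print(r.round(1).tolist())
# jar cap & grinder cap tops
print("jarcap",ray(i,*px(325,415),.115).round(4),"grinder cap",ray(i,361,178,.09).round(4))
print("wall edges", [np.round(model(p,o[0]),3).tolist() for o in obs])
E
```

```text
[ 0.5776 -0.0092] [ 9.3 36.  15.4 41.1]
[[-1.1, -1.2], [0.0, -0.6], [-0.8, 1.5], [-0.2, -0.2], [0.2, 0.3], [-0.0, 0.0], [0.3, 0.4], [0.3, -1.1], [1.1, 1.0]]
jarcap [ 0.5672 -0.0099  0.115 ] grinder cap [0.4671 0.1497 0.09  ]
wall edges [[0.519, 0.037, 0.006], [0.537, -0.072, 0.006], [0.618, 0.053, 0.059], [0.479, 0.037, 0.042], [0.499, -0.084, 0.042], [0.515, 0.08, 0.038], [0.608, 0.095, 0.038], [0.549, -0.123, 0.021], [0.641, -0.108, 0.021]]
```

```bash
python3 - <<'E'
from h import *
i=np.load("pics/w1.png.npy",allow_pickle=True).item();t=manip.camera_info("top")
for z in(.09,.096,.115):
    print(z,"gr wrist",ray(i,361,178,z)[:2].round(4),"top",ray(t,130.3,217.6,z)[:2].round(4),"jar wrist",ray(i,186,253.5,z)[:2].round(4),"top",ray(t,203,169.5,z)[:2].round(4))
print("jar base", ray(i,105+365/4,150+235/4,.006))
E
```

```text
0.09 gr wrist [0.4671 0.1497] top [0.4656 0.1451] jar wrist [ 0.5811 -0.014 ] top [ 0.5699 -0.0117]
0.096 gr wrist [0.4662 0.1473] top [0.4648 0.1431] jar wrist [ 0.5778 -0.0129] top [ 0.5683 -0.0127]
0.115 gr wrist [0.4632 0.1396] top [0.4621 0.1367] jar wrist [ 0.5673 -0.0097] top [ 0.5634 -0.0156]
jar base [ 0.55961316 -0.02212634  0.006     ]
```

```bash
python3 -m jog '[[[-6,25,-10,0],[-6,25,-20,0],[-6,25,-25,0],[-6,25,-25,0],[0,0,0,0],[0,0,-20,0],[0,0,-25,0],[0,0,-25,0]]]' 100 40; python3 -m jog '[[[0,0,-25,0],[0,0,-20,0],[0,0,-5,0],[0,0,0,0],[0,0,0,0],[0,0,0,0],[0,0,0,0],[0,0,0,0]]]'
python3 -c "
from h import *
snap('wrist','w2.png')"
```

```text
t: 3.2
tcp_pos: [0.4649, 0.145, 0.2551]
tool_rot: [0.643, 0.766, 0.001, 0.001]
force: [0.1, -0.1, -0.6]
finger_gap: 1.003
t: 4.2
tcp_pos: [0.4638, 0.1458, 0.2049]
tool_rot: [0.643, 0.766, 0.0, 0.0]
force: [-0.5, -0.5, 0.2]
finger_gap: 1.0
```

View pics/w2.png

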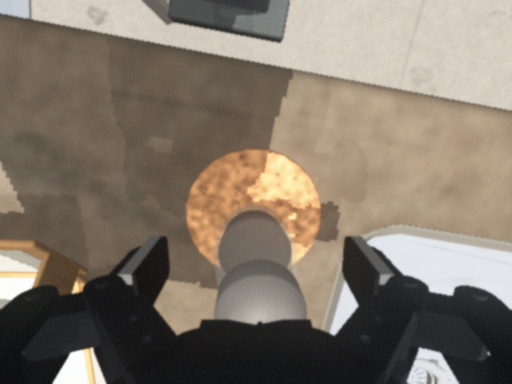

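```bash
python3 -c "
from h import *
i=np.load('pics/w2.png.npy',allow_pickle=True).item()
print(ray(i,254,211,.006),ray(i,263,149.5,.006),ray(i,187,208,.006),ray(i,320,208,.006))"
python3 -m jog '[[[0,0,0,0],[0,0,0,0],[0,0,0,0],[0,0,0,0],[0,0,0,0],[0,0,0,0],[0,0,0,0],[0,0,0,0]]]' 30 40
```

```text
[0.45700846 0.14327303 0.006     ] [0.4189144  0.14186856 0.006     ] [0.46229812 0.1024355  0.006     ] [0.44799876 0.18281621 0.006     ]
t: 5.25
tcp_pos: [0.4637, 0.1457, 0.2051]
tool_rot: [0.643, 0.766, 0.0, 0.0]
force: [-0.9, -1.0, 5.3]
finger_gap: 0.473
```

```bash
python3 -m jog '[[[0,0,10,0],[0,0,20,0],[0,0,25,0],[0,0,25,0],[0,0,20,0],[0,0,0,0],[0,0,0,0],[0,0,0,0]]]'
python3 -c "
from h import *
i,a=snap('wrist','w3.png');j,b=snap('side','s3.png')
print(proj(j,[.464,.146,.15]))
u,v=proj(j,[.464,.146,.15]).astype(int)
b=cv2.resize(b[v-70:v+90,u-80:u+80],(512,512),interpolation=cv2.INTER_CUBIC)
cv2.imwrite('pics/c3.png',np.hstack([a[90:384,100:400],cv2.resize(b,(294,294))]))"
```

```text
t: 6.25
tcp_pos: [0.4634, 0.1457, 0.3038]
tool_rot: [0.643, 0.766, -0.001, -0.001]
force: [-0.2, -0.3, -2.2]
finger_gap: 0.474
[200.7650657  261.21818784]
```

View pics/c3.png

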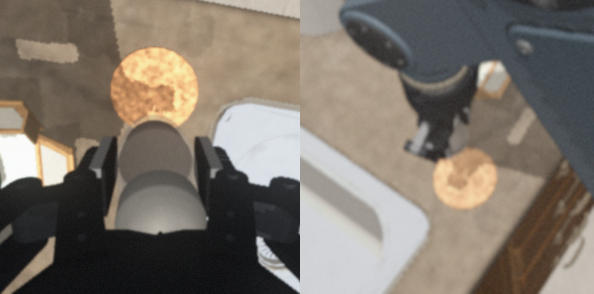

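```bash
python3 -m jog '[[[-9,-22,0,0],[-10,-25,0,0],[-10,-25,0,0],[-9,-24,0,0],[0,0,-10,0],[0,0,-20,0],[0,0,-25,0],[0,0,-22,0]]]'
python3 -m jog '[[[0,0,-15,0],[0,0,-8,0],[0,0,-3,0],[0,0,0,0],[0,0,0,0],[0,0,0,0],[0,0,0,0],[0,0,0,0]]]'
```

```text
t: 7.35
tcp_pos: [0.4261, 0.0503, 0.2263]
tool_rot: [0.643, 0.766, 0.0, -0.0]
force: [-0.5, -0.9, -0.8]
finger_gap: 0.471
t: 8.35
tcp_pos: [0.4258, 0.0497, 0.2019]
tool_rot: [0.643, 0.766, 0.0, 0.0]
force: [0.0, -0.2, -1.8]
finger_gap: 0.47
```

```bash
python3 -m jog '[[[0,0,-2,0],[0,0,-1,0],[0,0,0,0],[0,0,0,0],[0,0,0,0],[0,0,0,0],[0,0,0,0],[0,0,0,0]]]' - 40
python3 -m jog '[[[0,0,0,0],[0,0,0,0],[0,0,0,0],[0,0,10,0],[0,0,25,0],[0,0,40,0],[10,-5,40,0],[20,-10,20,0]]]' 100
python3 -m jog '[[[35,-15,0,0],[35,-15,0,0],[25,-11,0,0],[15,-6,0,0],[0,0,0,0],[0,0,0,0],[0,0,0,0],[0,0,0,0]]]' 100
python3 -c "
from h import *
i,a=snap('wrist','w4.png');snap('top','t4.png')"
```

```text
t: 9.35
tcp_pos: [0.4257, 0.0497, 0.1991]
tool_rot: [0.643, 0.766, 0.0, 0.0]
force: [0.1, -0.4, 6.1]
finger_gap: 0.47
t: 10.35
tcp_pos: [0.4552, 0.035, 0.3363]
tool_rot: [0.643, 0.766, 0.001, 0.001]
force: [0.5, 0.3, -0.1]
finger_gap: 0.997
t: 11.35
tcp_pos: [0.5652, -0.0119, 0.3338]
tool_rot: [0.643, 0.766, -0.0, -0.0]
force: [0.9, -0.1, -0.0]
finger_gap: 1.001
```

View pics/w4.png

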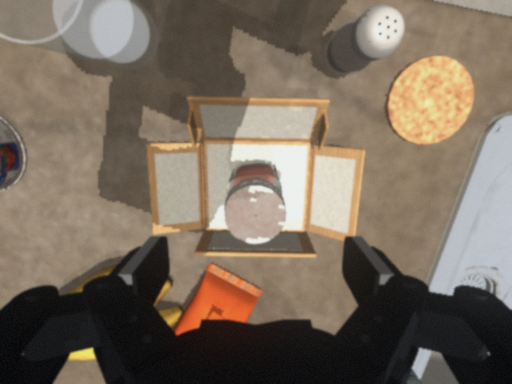

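```bash
python3 - <<'E'
from fit import *
i=np.load("pics/w4.png.npy",allow_pickle=True).item()
obs=[(("f",(-.05,.055,.006)),(312,145)),(("f",(-.05,-.055,.006)),(204,142)),
(("f",(.05,.055,.059)),(315,257)),(("f",(.05,-.055,.059)),(196,257)),
(("F",(.0615,.055,.002)),(329,99.5)),(("F",(-.0615,.055,.002)),(188,97.5)),
(("L",(-.047,.055,.002)),(364,151)),(("L",(.047,.055,.002)),(356,237)),
(("R",(-.047,.055,.002)),(149,143)),(("R",(.047,.055,.002)),(152,234))]
p,r=fit(i,obs,[.57,-.016,.17,.3,.3,.5])
print(p[:2].round(4),np.degrees(p[2:]).round(1));print(r.round(1).tolist())
print("jar",ray(i,255.5,212.5,.115).round(4),"gr",[ray(i,381,32,z).round(4).tolist() for z in(.08,.09)],"coaster",ray(i,430.5,99,.006))
for z in (.08,.09,.115):print(proj(i,[.465,.146,z]))
# grinder silhouette darkness around base
im=cv2.imread("pics/w4.png");cv2.imwrite("pics/c4.png",np.hstack([cv2.resize(im[0:100,300:420],None,fx=3,fy=3,interpolation=2),cv2.resize(im[130:230,200:320],None,fx=3,fy=3,interpolation=2)]))
E
```

```text
[ 0.5797 -0.0089] [ 8.7  7.3 11.1 37.6]
[[-0.6, -0.1], [-0.5, 0.3], [-1.0, 1.8], [0.1, -0.8], [0.5, 0.7], [0.3, -0.8], [2.7, -1.0], [-0.1, -0.2], [-1.8, 2.1], [1.7, -0.4]]
jar [ 0.566  -0.0121  0.115 ] gr [[0.432, 0.0527, 0.08], [0.4351, 0.0493, 0.09]] coaster [0.45798609 0.14267303 0.006     ]
[489.79939111 105.12445364]
[500.81331052 104.77755546]
[533.48302369 103.74857897]
```

View pics/c4.png

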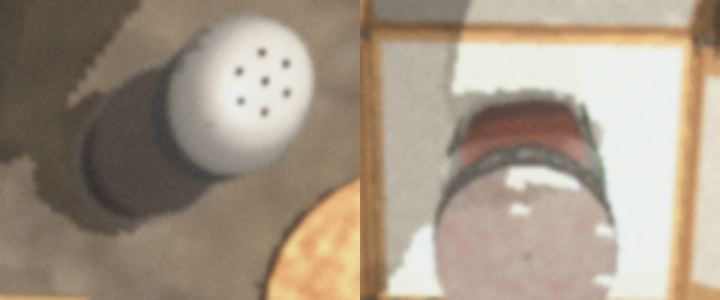

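```bash
python3 - <<'E'
from h import *
i=np.load("pics/w4.png.npy",allow_pickle=True).item()
print(ray(i,346.3,54.7,0),ray(i,388,27,.09))
c=lambda x,y,z:np.mean([proj(i,[x+.022*np.cos(a),y+.022*np.sin(a),z]) for a in np.linspace(0,6.28,60)],0)
for X in([.430,.05],[.435,.05],[.44,.05]):
    print(X,((c(*X,0)-[300,0])*3).round(),((c(*X,.066)-[300,0])*3).round(), ((proj(i,[*X,.090])-[300,0])*3).round())
# jar base
for X in([.566,-.012],[.570,-.012]):
    q=np.array([proj(i,[X[0]+.022*np.cos(a),X[1]+.022*np.sin(a),.006]) for a in np.linspace(0,6.28,60)])-[200,130]
    print(X,(3*q.min(0)).round(),(3*q.max(0)).round())
E
```

```text
[0.43241961 0.05281651 0.        ] [0.43139642 0.05303467 0.09      ]
[0.43, 0.05] [132. 155.] [211. 100.] [253.  71.]
[0.435, 0.05] [128. 171.] [205. 122.] [246.  96.]
[0.44, 0.05] [124. 188.] [200. 144.] [240. 121.]
[0.566, -0.012] [104.  82.] [230. 204.]
[0.57, -0.012] [102.  93.] [227. 215.]
```

```bash
cat > joint.py <<'E'
from fit import *
i1=np.load("pics/w1.png.npy",allow_pickle=True).item();i4=np.load("pics/w4.png.npy",allow_pickle=True).item();it=manip.camera_info("top")
px=lambda a,b:np.array([105+(a-1.5)/4,150+(b-1.5)/4])
tx=lambda a,b:np.array([100+(a-1.5)/4,110+(b-1.5)/4])
K=dict(fl=("f",(-.05,.055,.006)),fr=("f",(-.05,-.055,.006)),bl=("f",(.05,.055,.059)),br=("f",(.05,-.055,.059)),
Fl=("F",(.0615,.055,.002)),Fr=("F",(-.0615,.055,.002)),Lf=("L",(-.047,.055,.002)),Lb=("L",(.047,.055,.002)),Rf=("R",(-.047,.055,.002)),Rb=("R",(.047,.055,.002)))
o1=dict(fl=px(565,157),fr=px(225,150),bl=px(556,505),Fl=px(580,50),Fr=px(153,42),Lf=px(700,190),Lb=px(688,467),Rf=px(44,170),Rb=px(72,430))
o4=dict(fl=(312,145),fr=(204,142),bl=(315,257),br=(196,257),Fl=(329,99.5),Fr=(188,97.5),Lf=(364,151),Lb=(356,237),Rf=(149,143),Rb=(152,234))
ot=dict(fl=tx(345,357),fr=tx(537,327),bl=tx(312,180),br=tx(503,146),Fl=tx(345,417),Fr=tx(549,383),Lf=tx(270,360),Lb=tx(248,206),Rf=tx(618,307),Rb=tx(593,156))
S=[("w1",i1,o1),("w4",i4,o4),("t",it,ot)]
f=lambda p:np.concatenate([(proj(i,model(p,K[k]))-o[k])*w for (n,i,o),w in zip(S,(1,1,1)) for k in o])
r=least_squares(f,[.57,-.016,.17,.3,.3,.5],loss="soft_l1");p=r.x
print(p[:2].round(4),np.degrees(p[2:]).round(1))
for n,i,o in S:print(n,{k:(proj(i,model(p,K[k]))-o[k]).round(1).tolist() for k in o})
for n,i,o in S:print(n,[ray(i,*o[k],.006)[:2].round(3).tolist() for k in("fl","fr")])
for k in("Lf","Lb","Rf","Rb","Fl","Fr"):print(k,np.round(model(p,K[k]),3))
E
python3 joint.py
```

```text
[ 0.5779 -0.0091] [ 9.1 34.8 14.2 40.6]
w1 {'fl': [-1.0, -0.9], 'fr': [0.2, -0.6], 'bl': [-0.9, 1.8], 'Fl': [0.1, -0.2], 'Fr': [0.6, -0.0], 'Lf': [0.6, 0.3], 'Lb': [0.7, 0.5], 'Rf': [0.6, -1.4], 'Rb': [1.2, 0.6]}
w4 {'fl': [-0.8, -2.3], 'fr': [-0.9, -1.2], 'bl': [-0.5, -0.4], 'br': [0.4, -2.2], 'Fl': [0.5, 0.2], 'Fr': [-1.0, -0.4], 'Lf': [1.2, -0.8], 'Lb': [-1.7, 7.1], 'Rf': [-2.5, 1.3], 'Rb': [1.8, -0.2]}
t {'fl': [1.8, 0.2], 'fr': [-0.8, -0.3], 'bl': [-0.3, -1.7], 'br': [-1.1, -1.4], 'Fl': [-1.4, 0.1], 'Fr': [0.6, -0.8], 'Lf': [-0.9, -1.0], 'Lb': [-0.6, -1.1], 'Rf': [0.4, -1.6], 'Rb': [-0.0, -1.4]}
w1 [[0.521, 0.039], [0.538, -0.072]]
w4 [[0.522, 0.039], [0.538, -0.07]]
t [[0.52, 0.042], [0.536, -0.073]]
Lf [0.516 0.081 0.037]
Lb [0.609 0.096 0.037]
Rf [ 0.549 -0.123  0.019]
Rb [ 0.641 -0.108  0.019]
Fl [0.479 0.037 0.041]
Fr [ 0.498 -0.084  0.041]
```

```bash
python3 -m jog '[[[3,0,-10,0],[0,0,-20,0],[0,0,-25,0],[0,0,-25,0],[0,0,-12,0],[0,0,-5,0],[0,0,0,0],[0,0,0,0]]]' 100
python3 -m jog '[[[0,0,0,0],[0,0,0,0],[0,0,0,0],[0,0,0,0],[0,0,0,0],[0,0,10,0],[0,0,20,0],[0,0,25,0]]]' 30 40
python3 -m jog '[[[0,0,15,0],[0,0,10,0],[0,0,0,0],[0,0,0,0],[0,0,0,0],[0,0,0,0],[0,0,0,0],[0,0,0,0]]]'
python3 -c "
from h import *
i,a=snap('wrist','w5.png');print(manip.sense()['tcp_pos'])
cv2.imwrite('pics/c5.png',cv2.resize(a[100:384,130:380],None,fx=2,fy=2,interpolation=2))"
```

```text
t: 12.45
tcp_pos: [0.5691, -0.0123, 0.2375]
tool_rot: [0.643, 0.766, 0.0, 0.001]
force: [0.3, -0.2, 0.2]
finger_gap: 1.002
t: 13.45
tcp_pos: [0.5684, -0.0123, 0.2918]
tool_rot: [0.643, 0.766, -0.0, -0.001]
force: [0.3, -0.1, -0.3]
finger_gap: 0.508
t: 14.45
tcp_pos: [0.5687, -0.0123, 0.3166]
tool_rot: [0.643, 0.766, -0.0, -0.0]
force: [0.4, 0.1, -1.1]
finger_gap: 0.507
[ 0.5687538  -0.01229681  0.31667138]
```

View pics/c5.png

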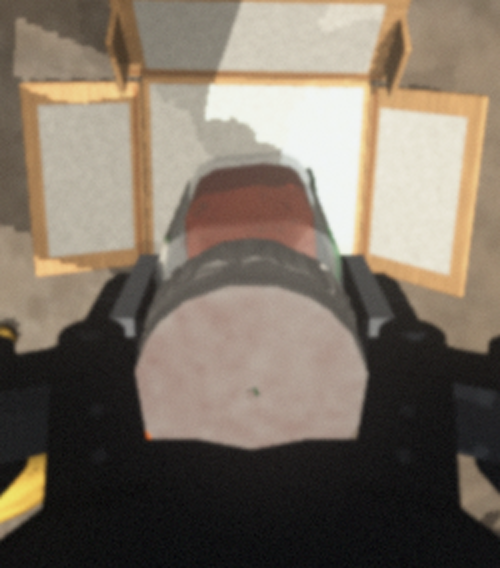

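```bash
python3 -c "
from h import *
i=np.load('pics/w5.png.npy',allow_pickle=True).item()
print(ray(i,255,176,.085),ray(i,256.3,295.7,.194))"
```

```text
[ 0.54706548 -0.0168446   0.085     ] [ 0.56808034 -0.01241924  0.194     ]
```

```bash
python3 -m jog '[[[-6,10,15,0],[-20,28,5,0],[-22,32,0,0],[-22,32,0,0],[-22,32,0,0],[-13,18,0,0],[-4,3,-10,0],[0,0,-20,0]]]'
python3 -m jog '[[[0,0,-25,0],[0,0,-22,0],[0,0,-14,0],[0,0,-6,0],[0,0,-2,0],[0,0,0,0],[0,0,0,0],[0,0,0,0]]]'
```

```text
t: 15.5
tcp_pos: [0.4599, 0.143, 0.3073]
tool_rot: [0.643, 0.766, 0.001, 0.001]
force: [0.6, 0.5, -1.3]
finger_gap: 0.504
t: 16.5
tcp_pos: [0.4598, 0.1428, 0.2381]
tool_rot: [0.643, 0.766, 0.0, 0.0]
force: [0.4, -0.1, 0.0]
finger_gap: 0.506
```

```bash
python3 -m jog '[[[0,0,-1,0],[0,0,0,0],[0,0,0,0],[0,0,0,0],[0,0,0,0],[0,0,10,0],[0,0,25,0],[0,0,35,0]]]' - 
python3 -m jog '[[[0,0,0,0],[0,0,0,0],[0,0,0,0],[0,0,0,0],[0,0,0,0],[0,0,0,0],[0,0,0,0],[0,0,0,0]]]' - 
```

```text
t: 17.5
tcp_pos: [0.4594, 0.1426, 0.307]
tool_rot: [0.643, 0.766, -0.001, -0.001]
force: [-0.0, 0.6, -0.3]
finger_gap: 0.509
t: 18.5
tcp_pos: [0.4598, 0.1427, 0.3067]
tool_rot: [0.643, 0.766, 0.0, 0.0]
force: [-0.8, -0.2, -0.6]
finger_gap: 0.508
```

```bash
python3 -m jog '[[[0,0,-15,0],[0,0,-20,0],[0,0,-18,0],[0,0,-10,0],[0,0,-5,0],[0,0,-2,0],[0,0,0,0],[0,0,0,0]]]' - 
python3 -m jog '[[[0,0,0,0],[0,0,0,0],[0,0,0,0],[0,0,0,0],[0,0,10,0],[0,0,25,0],[0,0,35,0],[0,0,25,0]]]' 100
```

```text
t: 19.5
tcp_pos: [0.4598, 0.1428, 0.2373]
tool_rot: [0.643, 0.766, 0.0, 0.0]
force: [-0.9, 0.3, 3.7]
finger_gap: 0.505
t: 20.5
tcp_pos: [0.4598, 0.1427, 0.3336]
tool_rot: [0.643, 0.766, 0.001, 0.001]
force: [0.2, 1.5, -0.4]
finger_gap: 1.001
```

```bash
python3 -m jog '[[[-4,-13,0,0],[-8,-26,0,0],[-8,-26,0,0],[-5,-18,0,0],[-2,-8,-10,0],[0,0,-20,0],[0,0,-25,0],[0,0,-25,0]]]' 100
python3 -m jog '[[[0,0,-25,0],[0,0,-18,0],[0,0,-9,0],[0,0,-3,0],[0,0,0,0],[0,0,0,0],[0,0,0,0],[0,0,0,0]]]'
python3 -m jog '[[[0,0,0,0],[0,0,0,0],[0,0,0,0],[0,0,0,0],[0,0,0,0],[0,0,10,0],[0,0,25,0],[0,0,25,0]]]' 30 40
```

```text
t: 21.5
tcp_pos: [0.4324, 0.0517, 0.2502]
tool_rot: [0.643, 0.766, -0.0, -0.0]
force: [-1.0, 0.7, -0.1]
finger_gap: 1.002
t: 22.5
tcp_pos: [0.4328, 0.0517, 0.197]
tool_rot: [0.643, 0.766, 0.0, 0.0]
force: [-0.1, -0.2, 0.2]
finger_gap: 0.998
t: 23.5
tcp_pos: [0.4325, 0.0517, 0.2575]
tool_rot: [0.643, 0.766, -0.0, -0.0]
force: [0.7, 0.7, -1.2]
finger_gap: 0.478
```

```bash
python3 -m jog '[[[0,0,25,0],[10,-4,15,0],[25,-10,0,0],[35,-15,0,0],[35,-15,0,0],[25,-10,0,0],[13,-6,0,0],[3,-1,0,0]]]'
python3 -m jog '[[[0,0,-10,0],[0,0,-25,0],[0,0,-25,0],[0,0,-17,0],[0,0,-10,0],[0,0,-4,0],[0,0,0,0],[0,0,0,0]]]'
python3 -c "
from h import *
s=manip.sense();print(s['tcp_pos'],s['force'])"
```

```text
t: 24.5
tcp_pos: [0.5787, -0.0095, 0.2966]
tool_rot: [0.643, 0.766, -0.0, -0.0]
force: [0.0, -0.2, -1.4]
finger_gap: 0.477
t: 25.5
tcp_pos: [0.5791, -0.0093, 0.2064]
tool_rot: [0.643, 0.766, 0.0, 0.001]
force: [0.6, -0.8, -0.9]
finger_gap: 0.472
[ 0.57907594 -0.00933762  0.20638898] [ 0.57359721 -0.75166603 -0.85484425]
```

```bash
python3 -m jog '[[[0,0,-2,0],[0,0,-1,0],[0,0,0,0],[0,0,0,0],[0,0,0,0],[0,0,0,0],[0,0,0,0],[0,0,0,0]]]'
python3 -m jog '[[[0,0,0,0],[0,0,0,0],[0,0,0,0],[0,0,10,0],[0,0,20,0],[0,0,30,0],[-10,0,35,0],[-10,0,25,0]]]' 78
python3 -c "
from h import *
i,a=snap('wrist','w6.png')
cv2.imwrite('pics/c6.png',cv2.resize(a[70:290,120:500],None,fx=2,fy=2,interpolation=2))"
```

```text
t: 26.5
tcp_pos: [0.5789, -0.0093, 0.2032]
tool_rot: [0.643, 0.766, 0.0, 0.0]
force: [-1.0, -0.3, 5.4]
finger_gap: 0.473
t: 27.5
tcp_pos: [0.5587, -0.0093, 0.3249]
tool_rot: [0.643, 0.766, 0.001, 0.001]
force: [0.6, 0.3, -0.5]
finger_gap: 0.779
```

View pics/c6.png

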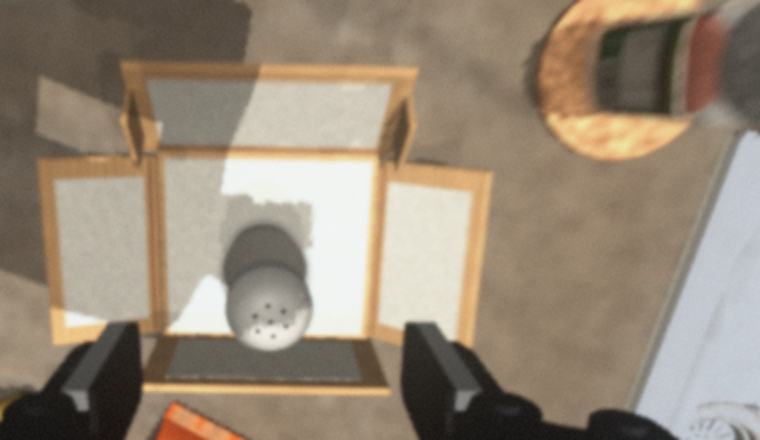

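```bash
python3 - <<'E'
from h import *
i=np.load("pics/w6.png.npy",allow_pickle=True).item()
P=lambda a,b,z:ray(i,120+a/2,70+b/2,z)[:2].round(4)
print("cap",P(270,320,.096),"base near edge",P(264,222,.006))
print("coaster l/r/b",P(540,80,.006),P(612,160,.006),"jar base left",P(598,75,.006),"top/bot",P(625,22,.006),P(625,112,.006))
fl,fr=P(382,153,.006),P(156,150,.006);print("floor front corners",fl,fr,"back",P(376,337,.006),P(158,337,.006))
E
```

```text
cap [ 0.5771 -0.007 ] base near edge [ 0.5621 -0.013 ]
coaster l/r/b [0.4701 0.1051] [0.5007 0.1516] jar base left [0.463  0.1317] top/bot [0.4381 0.1365] [0.4773 0.1502]
floor front corners [0.5173 0.0385] [ 0.5354 -0.0719] back [0.6143 0.0575] [ 0.635  -0.0585]
```

```bash
python3 -m jog '[[[0,20,0,0],[0,36,0,0],[0,36,0,0],[0,26,0,-0.9],[0,6,-10,0],[0,0,-25,0],[0,0,-35,0],[0,0,-35,0]]]' 0 40
python3 -m jog '[[[0,0,-22,0],[0,0,-10,0],[1,-5,0,0],[1,-8,3,0],[2,-10,4,0],[2,-10,5,0],[2,-8,5,0],[1,-5,4,0]]]'
```

```text
t: 28.55
tcp_pos: [0.5585, 0.1145, 0.2155]
tool_rot: [0.649, 0.761, -0.0, -0.0]
force: [0.6, -0.3, -0.8]
finger_gap: 0.003
t: 29.55
tcp_pos: [0.5681, 0.0677, 0.2073]
tool_rot: [0.649, 0.76, 0.0, 0.0]
force: [-0.0, 0.4, -0.2]
finger_gap: 0.0
```

```bash
python3 -m jog '[[[0,-2,2,0],[0,-2,2,0],[0,-1,1,0],[0,-1,0,0],[0,-1,0,0],[0,0,0,0],[0,0,0,0],[0,0,0,0]]]'
python3 -c "
from h import *
i,a=snap('top','t7.png');i,b=snap('side','s7.png')
cv2.imwrite('pics/c7.png',np.hstack([cv2.resize(a[120:220,130:290],None,fx=4,fy=4,interpolation=2)]))
s=manip.sense();print(s['tcp_pos'],s['force'])"
```

```text
t: 30.55
tcp_pos: [0.5677, 0.0617, 0.2117]
tool_rot: [0.649, 0.761, -0.0, -0.0]
force: [-0.3, 0.1, 0.2]
finger_gap: -0.001
[0.5677171  0.06169087 0.21164334] [-0.10943054  0.70059265 -0.10166816]
```

```bash
python3 -m jog '[[[0,-1,0,0],[0,-1,0,0],[0,-1,0,0],[0,-0.5,0,0],[0,0,0,0],[0,0,0,0],[0,0,0,0],[0,0,0,0]]]'
```

```text
t: 31.65
tcp_pos: [0.5678, 0.0594, 0.2118]
tool_rot: [0.649, 0.76, 0.001, -0.0]
force: [1.3, 6.4, 0.4]
finger_gap: 0.004
```

```bash
python3 -m jog '[[[0,6,0,0],[0,8,5,0],[0,2,30,0],[0,0,40,0],[2,-15,43,0],[5,-35,0,0],[6,-45,0,0],[6,-45,0,0]]]'
python3 -m jog '[[[6,-40,0,0],[4,-26,-5,0],[2,-7,-25,0],[0,0,-35,0],[0,0,-35,0],[0,0,-30,0],[0,0,-17,0],[0,0,-7,0]]]'
```

```text
t: 32.65
tcp_pos: [0.5867, -0.0667, 0.3304]
tool_rot: [0.649, 0.761, -0.0, 0.0]
force: [0.2, 0.5, -0.5]
finger_gap: -0.004
t: 33.65
tcp_pos: [0.5987, -0.1387, 0.1751]
tool_rot: [0.649, 0.761, -0.0, -0.0]
force: [1.1, -0.4, -0.4]
finger_gap: 0.001
```

```bash
python3 -m jog '[[[-1,6,1,0],[-1,4,0,0],[-0.5,3,5,0],[-0.5,2.5,5,0],[-0.5,2.5,5,0],[-0.5,3,5,0],[-0.5,3.5,5,0],[-0.5,4,4,0]]]'
python3 -c "
from h import *
snap('top','t8.png')
i,b=snap('side','s8.png')"
python3 -m jog '[[[-1,6,3,0],[-1,7,3,0],[-1,7,2,0],[-1,5,0,0],[-0.5,3,0,0],[0,2,0,0],[0,0,0,0],[0,0,0,0]]]'
```

```text
t: 34.65
tcp_pos: [0.5933, -0.1097, 0.2057]
tool_rot: [0.649, 0.761, -0.0, -0.001]
force: [-0.4, -0.7, 0.1]
finger_gap: -0.001
t: 35.75
tcp_pos: [0.5892, -0.0803, 0.2135]
tool_rot: [0.649, 0.761, -0.0, -0.0]
force: [0.0, -0.2, 0.7]
finger_gap: 0.001
```

```bash
python3 -m jog '[[[0,1,0,0],[0,1,0,0],[0,1,0,0],[0,0.5,0,0],[0,0,0,0],[0,0,0,0],[0,0,0,0],[0,0,0,0]]]'
python3 -c "
from h import *
i,a=snap('top','t9.png');j,b=snap('side','s9.png')
w,c=snap('wrist','w9.png')
cv2.imwrite('pics/c9.png',np.hstack([cv2.resize(a[130:230,140:270],(520,400),interpolation=2),cv2.resize(b[160:260,160:260],(400,400),interpolation=2)])[:,:800])"
```

```text
t: 36.75
tcp_pos: [0.5892, -0.0776, 0.2137]
tool_rot: [0.649, 0.761, -0.001, 0.0]
force: [-1.3, -4.5, -1.2]
finger_gap: 0.002
```

```bash
python3 -m jog '[[[0,-6,0,0],[0,-8,5,0],[0,-2,30,0],[0,0,40,0],[-15,8,41,0],[-30,17,0,0],[-35,19,0,0],[-30,14,0,0]]]'
python3 -m jog '[[[-16,9,0,0],[0,0,-10,0],[0,0,-25,0],[0,0,-35,0],[0,0,-35,0],[0,0,-25,0],[0,0,-10,0],[0,0,-2,0]]]'
```

```text
t: 37.9
tcp_pos: [0.4779, -0.0342, 0.3303]
tool_rot: [0.649, 0.761, 0.0, 0.0]
force: [-0.4, 0.6, 0.4]
finger_gap: 0.0
t: 38.9
tcp_pos: [0.4638, -0.0262, 0.1871]
tool_rot: [0.649, 0.761, -0.0, -0.0]
force: [0.3, 0.1, 0.0]
finger_gap: 0.0
```

```bash
python3 -m jog '[[[6,1,0,0],[8,1,3,0],[8,1,4,0],[6,1,4,0],[5,1,4,0],[4,0.5,4,0],[4,0.5,3,0],[3,0.5,2,0]]]'
python3 -m jog '[[[1,0,0,0],[1,0.5,0,0],[1,0,0,0],[0,0,0,0],[0,0,0,0],[0,0,0,0],[0,0,0,0],[0,0,0,0]]]'
```

```text
t: 39.9
tcp_pos: [0.5075, -0.0193, 0.2119]
tool_rot: [0.649, 0.761, 0.0, 0.0]
force: [-0.6, 0.8, -0.1]
finger_gap: -0.001
t: 40.9
tcp_pos: [0.5103, -0.0188, 0.2117]
tool_rot: [0.649, 0.761, 0.0, 0.0]
force: [-0.7, 0.5, -0.2]
finger_gap: 0.001
```

```bash
python3 -m jog '[[[1,0,0,0],[1,0.5,0,0],[1,0,0,0],[0,0,0,0],[0,0,0,0],[0,0,0,0],[0,0,0,0],[0,0,0,0]]]'
python3 -m jog '[[[1,0,0,0],[1,0.5,0,0],[0.5,0,0,0],[0,0,0,0],[0,0,0,0],[0,0,0,0],[0,0,0,0],[0,0,0,0]]]'
```

```text
t: 41.9
tcp_pos: [0.5133, -0.0183, 0.2117]
tool_rot: [0.649, 0.761, 0.0, 0.0]
force: [0.9, 0.2, 0.5]
finger_gap: -0.003
t: 42.9
tcp_pos: [0.5144, -0.0179, 0.2115]
tool_rot: [0.649, 0.761, -0.001, -0.002]
force: [-4.7, -3.2, 2.9]
finger_gap: -0.004
```

```bash
python3 -m jog '[[[1,0,0,0],[0.5,0,0,0],[0,0,0,0],[0,0,0,0],[0,0,0,0],[0,0,0,0],[0,0,0,0],[0,0,0,0]]]'
python3 -m jog '[[[-5,-1,0,0],[-12,-2,5,0],[-8,0,25,0],[-10,0,40,0],[-10,0,40,0],[0,0,25,0],[0,0,0,0],[0,0,0,0]]]'
python3 -c "
from h import *
i,a=snap('top','t10.png');j,b=snap('side','s10.png');w,c=snap('wrist','w10.png')
C=np.array([.578,-.009])
u,v=proj(w,[.55,0.02,.03]).astype(int);print(u,v)
A=cv2.resize(a[140:240,120:250],(390,300),interpolation=2);B=cv2.resize(b[170:310,170:300],(400,430),interpolation=2)[:300]
B=cv2.resize(b[180:310,160:290],(300,300),interpolation=2)
cv2.imwrite('pics/c10.png',np.vstack([np.hstack([A,B]),cv2.resize(c[30:300,120:512],(690,300)) [:, :690]]))"
```

```text
t: 43.9
tcp_pos: [0.515, -0.0179, 0.2116]
tool_rot: [0.649, 0.761, -0.002, -0.003]
force: [-6.6, -3.5, 5.5]
finger_gap: -0.0
t: 44.9
tcp_pos: [0.4718, -0.0207, 0.3463]
tool_rot: [0.649, 0.761, -0.0, -0.0]
force: [-0.6, 1.0, 0.2]
finger_gap: -0.005
281 255
```

View pics/c10.png

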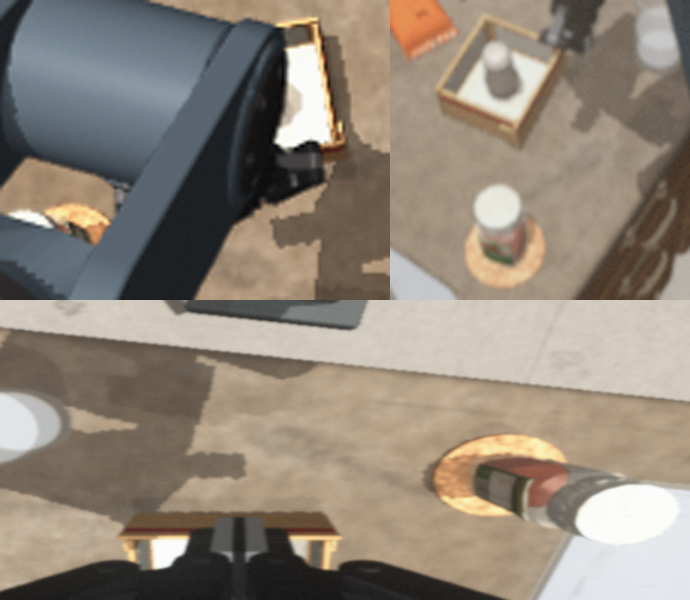

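```bash
python3 - <<'E'
from fit import *
w=np.load("pics/w10.png.npy",allow_pickle=True).item();s=np.load("pics/s10.png.npy",allow_pickle=True).item()
for d in(80,85,88,91):
    p=[.578,-.009,np.radians(9.1),1.585,1.585,np.radians(d)]
    print(d,[proj(w,model(p,("F",(y,.055,-.002)))).round(1).tolist() for y in(.0615,-.0615)],"side",[proj(s,model(p,("F",(y,.055,-.002)))).round(1).tolist() for y in(.0615,-.0615)])
# brown->edge rows in wrist image columns left & right of the fingers
im=cv2.imread("pics/w10.png")
for u in(200,215,225,290,300):print(u,[(v,im[v,u].tolist()) for v in range(222,252,2)])
# jar base circle check
c=np.array([proj(w,[.46+.022*np.cos(a),.1427+.022*np.sin(a),.006]) for a in np.linspace(0,6.28,60)]);k=np.array([proj(w,[.46+.042*np.cos(a),.1425+.042*np.sin(a),.006]) for a in np.linspace(0,6.28,60)])
for q in(c,k):print(((q-[120,30])*[1.76,1.111]+[0,300]).min(0).round(),((q-[120,30])*[1.76,1.111]+[0,300]).max(0).round())
E
```

```text
80 [[314.2, 233.0], [185.9, 232.9]] side [[216.2, 235.6], [237.5, 198.1]]
85 [[314.1, 237.9], [186.0, 237.8]] side [[214.4, 234.8], [235.8, 197.3]]
88 [[314.0, 240.7], [186.1, 240.6]] side [[213.4, 234.3], [234.9, 196.8]]
91 [[313.8, 243.6], [186.3, 243.4]] side [[212.4, 233.9], [233.9, 196.4]]
200 [(222, [60, 81, 101]), (224, [58, 81, 103]), (226, [58, 79, 103]), (228, [56, 79, 100]), (230, [57, 83, 104]), (232, [59, 84, 106]), (234, [52, 74, 98]), (236, [36, 43, 82]), (238, [44, 56, 95]), (240, [59, 82, 106]), (242, [83, 119, 156]), (244, [101, 146, 183]), (246, [94, 114, 129]), (248, [97, 111, 115]), (250, [107, 117, 121])]
215 [(222, [67, 87, 110]), (224, [58, 83, 106]), (226, [57, 81, 105]), (228, [61, 84, 109]), (230, [62, 85, 109]), (232, [59, 81, 102]), (234, [56, 75, 100]), (236, [41, 49, 90]), (238, [46, 57, 105]), (240, [65, 90, 117]), (242, [119, 177, 217]), (244, [176, 231, 248]), (246, [244, 249, 250]), (248, [251, 252, 251]), (250, [251, 253, 251])]
225 [(222, [65, 85, 107]), (224, [57, 82, 105]), (226, [58, 80, 104]), (228, [59, 82, 104]), (230, [62, 83, 107]), (232, 
[... 248 characters left out ...]
, (224, [57, 81, 103]), (226, [57, 79, 104]), (228, [55, 78, 101]), (230, [56, 79, 101]), (232, [57, 81, 104]), (234, [51, 71, 97]), (236, [30, 38, 82]), (238, [40, 50, 103]), (240, [57, 79, 109]), (242, [119, 176, 218]), (244, [164, 225, 247]), (246, [184, 211, 228]), (248, [198, 214, 221]), (250, [192, 208, 215])]
300 [(222, [60, 82, 103]), (224, [58, 81, 104]), (226, [57, 80, 103]), (228, [53, 75, 98]), (230, [55, 77, 98]), (232, [52, 76, 101]), (234, [50, 72, 101]), (236, [35, 43, 85]), (238, [40, 53, 99]), (240, [60, 84, 114]), (242, [115, 170, 215]), (244, [150, 214, 244]), (246, [102, 135, 164]), (248, [80, 91, 99]), (250, [81, 91, 96])]
[463. 454.] [534. 497.]
[431. 433.] [566. 515.]
```

```bash
python3 -m jog '[[[0,0,-25,0],[10,0,-40,0],[10,0,-40,0],[8,0,-25,0],[9,2,-5,0],[5,1,0,0],[3,0,0,0],[2,0,0,0]]]'
python3 -m jog '[[[1,0,0,0],[1,0,0,0],[1,0,0,0],[1,0,0,0],[0,0,0,0],[0,0,0,0],[0,0,0,0],[0,0,0,0]]]'
```

```text
t: 46.05
tcp_pos: [0.5157, -0.0175, 0.2115]
tool_rot: [0.648, 0.761, -0.003, -0.005]
force: [-9.6, -4.9, -2.0]
finger_gap: -0.002
t: 47.05
tcp_pos: [0.5171, -0.0175, 0.2115]
tool_rot: [0.648, 0.761, -0.006, -0.008]
force: [-14.4, -6.4, 1.8]
finger_gap: -0.0
```

```bash
python3 -m jog '[[[-6,-1,0,0],[-12,-2,5,0],[-12,0,25,0],[-12,0,40,0],[-9,0,40,0],[0,0,25,0],[0,0,0,0],[0,0,0,0]]]'
python3 - <<'E'
from fit import *
w,im=snap('wrist','w11.png')
for d in(85,88,91):
    p=[.578,-.009,np.radians(9.1),1.585,1.585,np.radians(d)]
    print(d,[proj(w,model(p,("F",(y,.055,-.002)))).round(1).tolist() for y in(.0615,-.0615)])
for u in(215,300):print(u,[(v,im[v,u].tolist()) for v in range(234,252,2)])
s,_=snap('side','s11.png')
b=cv2.imread('pics/s10.png').astype(int);c=cv2.imread('pics/s11.png').astype(int)
print("side diff in carton box",np.abs(b-c).max(2)[190:250,175:235].mean())
for n in("w10","w11"):
    i=np.load(f"pics/{n}.png.npy",allow_pickle=True).item();g=cv2.imread(f"pics/{n}.png")[:,:,2].astype(float)
    for u in(215,225,300):
        col=g[236:246,u];v=236+np.argmax(np.diff(col))+.5
        k=np.interp(150,col[:10],np.arange(236,246));print(n,u,round(k,2),"predicted 91deg",proj(i,model(p,("F",(0.03,.055,-.002))))[1].round(2))
E
```

```text
t: 48.05
tcp_pos: [0.472, -0.0207, 0.3469]
tool_rot: [0.649, 0.761, 0.0, 0.001]
force: [0.5, -0.2, 0.2]
finger_gap: -0.001
85 [[314.4, 236.2], [186.8, 236.0]]
88 [[314.3, 239.1], [186.9, 238.9]]
91 [[314.1, 241.9], [187.1, 241.7]]
215 [(234, [37, 45, 86]), (236, [46, 58, 107]), (238, [61, 88, 117]), (240, [118, 176, 219]), (242, [178, 230, 247]), (244, [245, 249, 250]), (246, [251, 252, 251]), (248, [251, 252, 251]), (250, [251, 252, 251])]
300 [(234, [37, 48, 88]), (236, [38, 50, 103]), (238, [57, 83, 117]), (240, [112, 167, 209]), (242, [151, 218, 245]), (244, [105, 142, 176]), (246, [81, 93, 99]), (248, [81, 92, 97]), (250, [84, 94, 100])]
side diff in carton box 1.9819444444444445
w10 215 240.89 predicted 91deg 243.53
w10 225 241.0 predicted 91deg 243.53
w10 300 241.0 predicted 91deg 243.53
w11 215 238.8 predicted 91deg 241.82
w11 225 238.83 predicted 91deg 241.82
w11 300 245.0 predicted 91deg 241.82
```

```bash
python3 -c "
from station import manip
print(manip.sign_off(),manip.sense()['t'])"
```

```text
the job is handed in; nothing more can be done
the job is handed in; nothing more can be done
```

I swapped the two seasonings and folded the left, right and front walls up, in that order. I handed the job in at about 48 s of the 72 s allowed, with the gripper shut and clear of everything.

- **Seasonings:** The grinder stands upright on the carton floor, about 1–4 mm from its centre by the wrist view. The jar stands upright on the coaster. I released it within a millimetre or two of the coaster's measured centre. After release I checked the jar only by eye, and it looked centred.
- **Side walls:** Both ended against a firm stop at the same distance from the carton's middle, pushing back with 4.5 N on the right and 6.4 N on the left. The last side picture shows the carton closed.
- **Front wall:** It also ended against a firm stop. A second, harder push of about 16 N moved its edge by no more than a fraction of a pixel.
- **Check that disagreed:** The camera calibration puts the front wall's edge 2–3 pixels short of a fully upright wall, so it reads about 88°. I put this down to 2–3 mm of error in the estimated carton position, since the harder push changed nothing.
- **Slip:** I left out the gripper's opening value once, so the jar was lifted off the coaster again, then set back down and released.
- **Bystanders:** I never aimed a move at the tumbler, tin or honey jar and felt no unexpected contact. I took no final picture to confirm their positions.

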